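Clip the lid onto the storage box

TASK

The lid of the grey storage box stands a little proud of its seal: press its middle fully home first, with all the clips still up. Then snap its four hinged clips fully down over the rim in opposite-corner order: the orange clip first, next the one diagonally across from it, then the remaining two. Press gently, never with more than 25 N (2.5 kg) on the box, let each clip click shut before the next, and leave everything else on the desk where it is.

Things in the scene. Friction and masses are not known exactly. Their poses are not given: they have to be found in the camera images.
- storage_box: closed grey plastic box with white lid, fixed on the desk, 200 mm long (its y), 140 mm wide (its x); origin at the centre of its underside. Heights given for lid and clips are above this origin with the lid home, but the rim and seal differ from box to box, so they may really lie up to 7 mm higher or lower: feel for them. The lid rests on a springy seal.
- lid (a joint): how far the white lid stands above home, in m: 0 = fully home, 0.004 to 0.007 at the start. It slides straight down when its middle is pressed with 5 to 8 N, stops on the seal and stays where it is left. Lid top nominally 85 mm up; round press boss at its middle, 44 mm across, top nominally 90 mm up.
- clip_a (a joint): ORANGE clip, hinge at box x=+38, y=+65 mm. Angle in rad: 0 = shut, flat; 0.55 to 0.85 at the start, tip up. Every clip is a stiff tab, 32 mm wide (along box y), reaching outward along box x to 48 mm from its hinge, where a springy hook goes down. Hinge axis nominally 89 mm up; top of the shut tab nominally 92.5 mm up. Press straight down with the fingertips 25 to 35 mm outward of the hinge.
- clip_b (a joint): blue clip diagonally across from the orange one, hinge at box x=-38, y=-65 mm; like clip_a. How every clip feels: it stays where left and moves easily down to 0.2 rad; there its hook meets the rim and it resists with about 10 N until 0.08 rad, then snaps down by itself and stops at 0. Then it gives 1 mm for each 5 N; up to 17 N is safe. Released short of the snap it springs back up a little.
- clip_c (a joint): blue clip, hinge at box x=+38, y=-65 mm; otherwise like clip_a and clip_b
- clip_d (a joint): blue clip, hinge at box x=-38, y=+65 mm; otherwise like clip_a and clip_b
- mug_1: striped mug standing on the desk to the right, 86 x 120 x 90 mm, origin at the centre of its underside; bystander
- tip_carton: open white carton of applicator tips at the right, 68 x 95 x 49 mm, origin at the centre of its underside; bystander
- tape_1: roll of brown tape lying at the left, 96 mm across, 48 mm high, origin at the centre of its underside; bystander
- stapler: blue stapler at the back left, 34 x 128 x 52 mm, origin at the centre of its underside; bystander
- notebook_1: yellow notebook lying at the left front, 210 x 150 x 11 mm; loose; origin at the centre of its underside; bystander

How it is judged:
On the way, in this order (a step that is already met when the one before it is completed fails the run):
1. the lid is pressed home (within 1 mm) while all four clips are still up (value of joint lid below 0.001 m and value of joint each of clip_a, clip_b, clip_c, clip_d above 0.3 rad), for 0.2 s.
2. the orange clip is snapped shut, the other three still up (value of joint clip_a below 0.04 rad and value of joint each of clip_b, clip_c, clip_d above 0.2 rad), for 0.2 s.
3. the diagonally opposite clip is snapped shut too, the last two still up (value of joint each of clip_a, clip_b below 0.04 rad and value of joint each of clip_c, clip_d above 0.2 rad), for 0.2 s.
4. all four clips are snapped shut (value of joint each of clip_a, clip_b, clip_c, clip_d below 0.04 rad), for 0.2 s.
At the end, for the whole second after the job is handed in: the lid is within 1 mm of home and all four clips are snapped shut (within 0.04 rad of flat) (all of step 4 and value of joint lid below 0.001 m); the robot touches nothing.
It fails at once if the box, its lid or a clip is pushed with more than 25 N (contact force between anything else and storage_box above 25 N).
It fails at once if a bystander (mug, tip carton, tape roll, stapler, notebook) is moved more than 20 mm (distance of any of mug_1, tip_carton, tape_1, stapler, notebook_1 from where it was at the start of the episode above 0.02 m).
It also fails if it takes over 66 s, if anything falls off the work surface, if the arm or the gripper's body presses on something with over 40 N, if the wrist force passes 120 N, or if a joint passes its speed limit or range.

ROBOT

A 6-joint arm with a two-finger parallel gripper is mounted at the origin on a cart in front of the work surface, level with it; the furniture and walls round the work are solid. World frame = base frame: x ahead of the robot, y to its left, z up, the work surface at z = 0. Lengths are in m, angles in rad, forces in N, time in s.
With the tool pointing down it reaches from about 0.375 to 0.975 m from the base axis. Payload 3.8 kg.
Tool frame: the origin (TCP) lies where the fingers leave the gripper's body, on its centre line; the fingertips stand 73 mm ahead of it and the grasp point (between the pads) lies 54 mm ahead of it (nose_length is the distance from the TCP to the fingertips, in m); z points along the fingers, y is the line along which they close (so a half turn about z gives the same grasp; the last joint's range is limited). The gripper opens to 85 mm and grips with 20 to 120 N. Pads are 22 mm wide; open, the fingers measure 114 mm over their backs; the gripper's body (76 mm by 85 mm) begins 54 mm behind the grasp point. The pads swing forward as they close: fully open they stand 13 mm farther back than shut.
Start: joints at [1.303, 0.264, 1.604, -0, 1.274, -0.037], TCP at [0.154, 0.657, 0.304] pointing down, gripper open.
Joint ranges: [-2.63, 2.63], [-0.94, 2.18], [0.31, 2.57], [-1.31, 4.45], [0, 2.66], [-2.55, 2.55]. Speed limits (rad/s): [2.57, 2.57, 3.14, 3.14, 3.14, 3.14].

INTERFACE

Orientations are given as a rotation vector (axis times angle).
In Python, from workcell import read_state, read_camera, calibration, finish_job, look_for, cut_out, tip_of, nose_length gives the robot as it stands.
- The arm moves only by the tool step_arm, never from a script. Its argument "targets" is a list of rows, each a list of 3 entries, a list of its own where there are three numbers: the turn, a rotation vector about the tool's x, y, z in rad, then the shift along the tool's x, y, z in mm, then the finger opening in mm, from 0 to 85.4. In form: [[[ax, ay, az], [x, y, z], grip], ...]. A call has 1 to 5 rows; each row shifts and turns the commanded pose from where the row before left it, along the tool's axes as they then stand; what a row does not reach is not made up. A row lasts 1/12 s, in which the tool goes at most 41.7 mm and 7.16 degrees, less where a joint would pass 70% of its speed; a pose out of reach is approached as far as the arm can. A call with a gripper value outside its range is refused whole. The fingers move at their own pace and stop on an object; "grip_force" is the grip in N (left out, the last holds). Time passes only in rows, so rows that do not move let the fingers close. It gives the time, the measured TCP pose, the force, the opening and the grip force at its end, in the units of the state.
- read_state(): the state, without advancing time (a new reading comes with each control period).
- read_camera(name): name is "scene" or "side" or "wrist"; returns the picture (480x640x3 uint8, red, green, blue); there is no depth.
- calibration(name): a dict with "camera_matrix" (3x3 intrinsics, pixels), "R" (3x3) and "t" (3): a world point X has camera coordinates R X + t. Camera axes: x right, y down, z forward; pixel columns grow to the right and rows downward; lengths in m; the calibration is good to about 2 mm. The wrist camera is an equidistant fisheye: a pixel r from the principal point sees the ray r / f radians off the axis. A picture is of the moment at which its call begins: read the wrist's pose just before it. calibration takes no time and is no camera call; for the wrist camera it gives the pose at the moment of the call.
- finish_job(): hands the job in; it is judged then, once.
Trained networks look in the newest picture that a camera, given by its name, has taken for a name from the list of things; names that differ only in an ending like _2 or _b are one class to them, and where a whole thing is asked for, a point or a joint stands for the part that bears it (a point fixed in the world has none). Each returns a list of dicts, best first, with "score" (0 to 1); they miss things now and then, are a little off and sometimes report something else, mostly with a low value. They report only what shows in the picture. A call takes as long as a camera call.
- look_for(camera, query): "extent" ([left, top, right, bottom] in pixels, round what is visible of it).
- cut_out(camera, query): "region" (480x640 bool, what is visible of it) and "extent" ([left, top, right, bottom] in pixels, round what is visible of it).
- tip_of(camera, query): "at" ([row, column] in pixels: a listed point, or the origin of a listed thing).
The state is a dict: "time": time; "q": joint angles; "joint_vel": joint speeds; "joint_torque": joint torques, N m; "tool_pos": TCP position; "tcp_rot": TCP orientation; "wrist_force": force on the tool from outside, world axes, zero at the start; "torque": the same for the moment, N m; "width": opening from 0.0 (shut) to 1.0 (fully open); "grip_force": force on a finger pad.
Only numpy, scipy, OpenCV 4.12 (cv2) and the standard library are available. Lean on these libraries where they do the work, as an engineer would, in place of code of your own. Each camera call takes 0.05 s, during which the arm holds its last target. There are 200 camera calls.

## Working session

There is one attempt and no reset: what is moved stays moved. The work goes in short steps, Python scripts to look and compute and a tool call to move; the robot and the scene stay as the last step left them, time stands still between calls to the robot, and variables do not carry over. Pictures are saved under pics/ and viewed, at most 10 in all, crops included, and the job is handed in when it is done.

Besides the shell and the picture viewer there is one more tool, called after "Emit:" in YAML: its name, and indented under it one key for each argument. step_arm: Moves the arm, as the interface text tells. Its arguments: {"type":"object","properties":{"targets":{"type":"array","items":{"type":"array"}},"grip_force":{"type":"number"}},"required":["targets"]}

```bash
mkdir -p pics; ls
cat > h.py <<'E'
import numpy as np,cv2
from workcell import *
def ray(cam,rc):
    c=calibration(cam);K=np.array(c["camera_matrix"]);R=np.array(c["R"]);t=np.array(c["t"])
    return -R.T@t, R.T@np.linalg.inv(K)@np.array([rc[1],rc[0],1.])
def at_z(cam,rc,z):
    o,d=ray(cam,rc); return o+d*(z-o[2])/d[2]
E
python3 - <<'E'
from h import *
for c in("scene","side"):
    im=read_camera(c);cv2.imwrite(f"pics/{c}0.png",im[:,:,::-1])
    for q in("storage_box","lid","clip_a"):
        for r in tip_of(c,q)[:5]: print(c,q,np.round(r["at"],1),round(r["score"],2))
        for r in look_for(c,q)[:5]: print(c,q,np.round(r["extent"],1),round(r["score"],2))
s=read_state();print(s["time"],s["tool_pos"],s["tcp_rot"],s["width"],nose_length if not callable(nose_length) else nose_length())
E
```

```text
pics
scene storage_box [272.7 332.8] 0.58
scene storage_box [284.5 214.1 372.9 284.5] 0.63Traceback (most recent call last):
  File "<stdin>", line 5, in <module>
ValueError: it knows: mug, notebook, stapler, storage_box, tape, tip_carton
```

View pics/scene0.png

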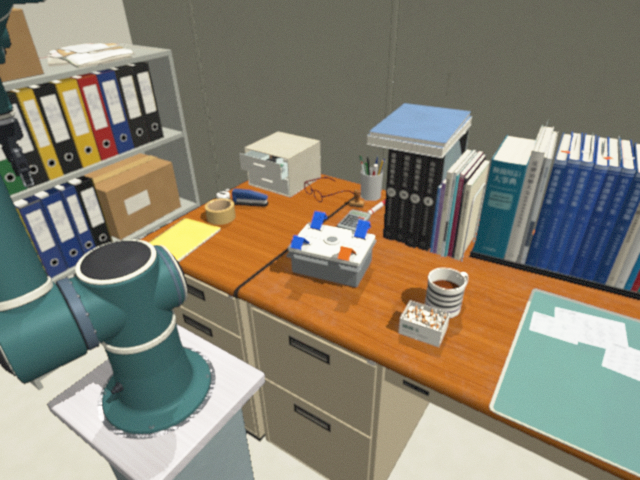

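The scene picture shows the box at about column 333, row 248: boss at (331,240), orange clip at (346,254), and three blue clips at (298,242), (318,219) and (362,228).

Run:
```python
from h import *
for c in("scene","side"):
    im=read_camera(c)
    for r in tip_of(c,"storage_box")[:3]: print(c,np.round(r["at"],1),round(r["score"],2), at_z(c,r["at"],0))
    rs=cut_out(c,"storage_box")
    hsv=cv2.cvtColor(im,cv2.COLOR_RGB2HSV)
    if not rs: print("none",c);cv2.imwrite(f"pics/{c}1.png",im[:,:,::-1]);continue
    l,t,r,b=[int(v) for v in rs[0]["extent"]];print(c,l,t,r,b)
    l-=15;t-=15;r+=15;b+=15
    near=np.zeros((480,640),np.uint8);near[max(t,0):b,max(l,0):r]=1
    for n,lo,hi in(("blue",(105,150,120),(128,255,255)),("orange",(5,200,225),(14,255,255))):
        m=cv2.inRange(hsv,lo,hi)*near
        k,_,st,ce=cv2.connectedComponentsWithStats(m)
        for i in range(1,k):
            if st[i,4]>12: print(n,st[i],np.round(ce[i],1),np.round(at_z(c,ce[i][::-1],.105),3))
    cv2.imwrite(f"pics/{c}1.png",cv2.resize(im[max(t,0):b,max(l,0):r,::-1],None,fx=4,fy=4,interpolation=cv2.INTER_CUBIC))
s=read_state();print(s["time"],s["tool_pos"],s["tcp_rot"],s["width"],nose_length)
cc=calibration("wrist");print(cc)
```

```text
scene [267.1 329.8] 0.92 [ 0.53974376 -0.07467268  0.        ]
scene 285 211 377 287
blue [311 212  16  17 165] [317.8 219.7] [ 0.593 -0.001  0.105]
blue [355 220  15  18 176] [361.5 228.5] [ 0.617 -0.129  0.105]
blue [291 236  17  13 121] [297.3 242.1] [ 0.468 -0.02   0.105]
orange [339 248  12  11  97] [344.5 252.9] [ 0.491 -0.151  0.105]
side [279.6 329.5] 0.97 [ 0.54299139 -0.07705742  0.        ]
side 281 221 379 302
blue [327 219  21  16 133] [335.6 227. ] [0.588 0.01  0.105]
blue [284 230  12  13  77] [289.2 235.6] [ 0.456 -0.003  0.105]
blue [354 240  23  17 172] [363.7 248.3] [ 0.614 -0.121  0.105]
0.45 [0.15439749 0.65707052 0.30378257] [-3.61670960e-01 -3.12068556e+00  2.62604961e-04] 1.000965489789436 0.0726
{'camera_matrix': array([[371.64829954,   0.        , 323.03488564],
       [  0.        , 371.64829954, 245.11715419],
       [  0.        ,   0.        ,   1.        ]]), 'R': array([[ 0.22980144,  0.97323668, -0.00129359],
       [ 0.92326517, -0.2175813 ,  0.31660671],
       [ 0.3078518 , -0.073951  , -0.94855602]]), 't': array([-0.67362056, -0.04107192,  0.38165896])}
```

View pics/scene1.png

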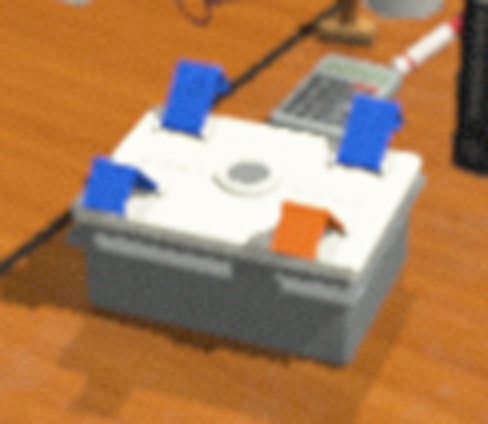

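View pics/side1.png

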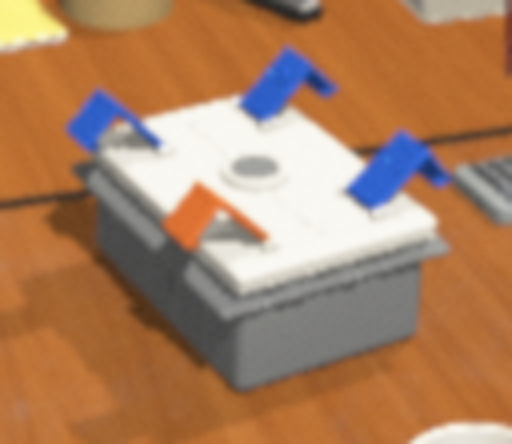

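```bash
cat > fit.py <<'E'
from h import *
def tri(a,b):
    A=np.zeros((3,3));v=np.zeros(3)
    for c,p in(("scene",a),("side",b)):
        o,d=ray(c,p[::-1]);d/=np.linalg.norm(d);P=np.eye(3)-np.outer(d,d);A+=P;v+=P@o
    return np.linalg.solve(A,v)
sc={"boss":(331.75,239.5),"d":(361.5,228.5),"b":(317.8,219.7),"c":(297.3,242.1),"a":(344.5,252.9)}
sd={"boss":(329.5,248),"d":(363.7,248.3),"b":(335.6,227),"c":(289.2,235.6),"a":(266+188/4-.5,206+215/4)}
P={k:tri(sc[k],sd[k]) for k in sc}
for k in P: print(k,np.round(P[k],4))
u=(P["a"]-P["c"]+P["d"]-P["b"])[:2];print("yaw",np.degrees(np.arctan2(u[1],u[0]))-90)
print("mean",sum(P[k] for k in "abcd")/4)
E
python3 fit.py
```

```text
boss [ 0.5385 -0.0824  0.0965]
d [ 0.6083 -0.1338  0.1117]
b [ 0.5806 -0.0092  0.1143]
c [ 0.448  -0.0355  0.1217]
a [ 0.4688 -0.1643  0.1218]
yaw -169.1575459625733
mean [ 0.52642106 -0.08571372  0.11737326]
```

Emit:
step_arm:
  targets:
    - [[0,0,0],[-24.7,-28.6,0],0]
    - [[0,0,0],[-24.7,-28.6,0],0]
    - [[0,0,0],[-24.7,-28.6,0],0]
    - [[0,0,0],[-24.7,-28.6,0],0]
    - [[0,0,0],[-24.7,-28.6,0],0]

```text
time: 0.87
tool_pos: [0.2423, 0.4881, 0.3039]
tcp_rot: [0.361, 3.121, 0.0]
wrist_force: [1.0, -0.1, 0.2]
width: 0.296
grip_force: 0.0
```

Emit:
step_arm:
  targets:
    - [[0,0,0],[-24.7,-28.6,0],0]
    - [[0,0,0],[-24.7,-28.6,0],0]
    - [[0,0,0],[-24.7,-28.6,0],0]
    - [[0,0,0],[-24.7,-28.6,0],0]
    - [[0,0,0],[-24.7,-28.6,0],0]

```text
time: 1.28
tool_pos: [0.3298, 0.3206, 0.3042]
tcp_rot: [0.361, 3.12, 0.001]
wrist_force: [0.9, 0.7, -0.0]
width: -0.001
grip_force: 0.0
```

Emit:
step_arm:
  targets:
    - [[0,0,0],[-24.7,-28.6,0],0]
    - [[0,0,0],[-24.7,-28.6,0],0]
    - [[0,0,0],[-24.7,-28.6,0],0]
    - [[0,0,0],[-24.7,-28.6,0],0]
    - [[0,0,0],[-24.7,-28.6,0],0]

```text
time: 1.7
tool_pos: [0.4174, 0.153, 0.3044]
tcp_rot: [0.361, 3.12, 0.001]
wrist_force: [1.1, 0.4, 0.6]
width: -0.0
grip_force: 0.0
```

Emit:
step_arm:
  targets:
    - [[0,0,0],[-24.7,-28.6,0],0]
    - [[0,0,0],[-24.7,-28.6,0],0]
    - [[0,0,0],[-24.7,-28.6,0],0]
    - [[0,0,0],[-24.7,-28.6,0],0]
    - [[0,0,0],[-24.7,-28.6,0],0]

```text
time: 2.12
tool_pos: [0.505, -0.0147, 0.3043]
tcp_rot: [0.362, 3.12, 0.0]
wrist_force: [-0.3, 0.6, -0.3]
width: 0.001
grip_force: 0.0
```

Emit:
step_arm:
  targets:
    - [[0,0,-0.105],[0,0,0],0]
    - [[0,0,-0.105],[0,0,0],0]
    - [[0,0,-0.105],[0,0,0],0]
    - [[0,0,-0.105],[0,0,0],0]
    - [[0,0,0],[0,0,0],0]

```text
time: 2.53
tool_pos: [0.5045, -0.013, 0.304]
tcp_rot: [-0.3, 3.127, -0.0]
wrist_force: [-0.4, -0.6, 0.1]
width: 0.002
grip_force: 0.0
```

Run:
```python
from h import *
cc=calibration("wrist");im=read_camera("wrist")
np.savez("w.npz",K=cc["camera_matrix"],R=cc["R"],t=cc["t"]);cv2.imwrite("pics/w0.png",im[:,:,::-1])
print(cc["R"],-np.array(cc["R"]).T@cc["t"])
```

```text
[[-0.18900276  0.98197594 -0.0011017 ]
 [ 0.93147097  0.17963692  0.31637384]
 [ 0.31086941  0.05876933 -0.94863395]] [ 0.42463771 -0.02928535  0.37436733]
```

View pics/w0.png

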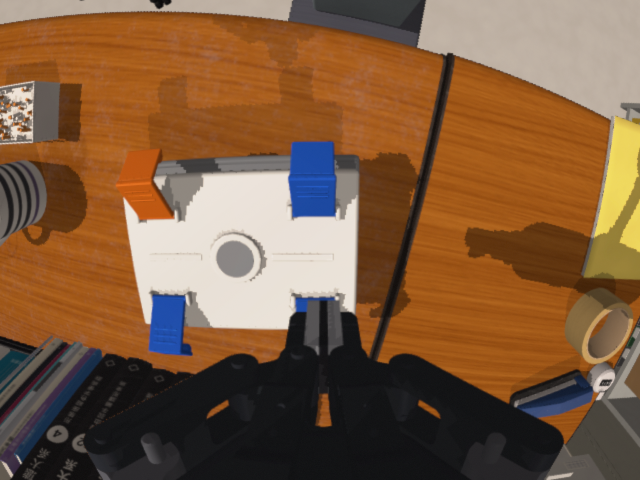

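The wrist view shows the boss centre at (236,258). The hinge ends are at orange (155,217), blue c (313,215) and blue d (170,294), and the gripper hides b.

Run:
```python
import numpy as np
w=np.load("w.npz");K,R,t=w["K"],w["R"],w["t"]
def atz(u,v,z):
    d=np.array([u-K[0,2],v-K[1,2]]);r=np.hypot(*d);th=r/K[0,0];d=d/r*np.sin(th)
    o=-R.T@t;g=R.T@np.array([d[0],d[1],np.cos(th)]);return (o+g*(z-o[2])/g[2])[:2]
b=atz(236,258,.095);a=atz(155,217,.094);c=atz(313,215,.094);d=atz(170,294,.094)
print("boss",b,"a",a,"c",c,"d",d)
u=a-c;print("yaw ac",np.degrees(np.arctan2(u[1],u[0]))-90)
# lid edges: corners
for p in((125,202),(357,170),(356,329),(147,325)): print(atz(*p,.09))
# boss->hinge in tool axes
x=np.array([-.982,-.190]);y=np.array([-.190,.982])
for n,p in(("a",a),("c",c),("d",d)): print(n,(p-b)@x*1e3,(p-b)@y*1e3)
tc=np.array([.5045,-.0130]);print("boss rel tcp",(b-tc)@x*1e3,(b-tc)@y*1e3)
```

```text
boss [ 0.54055934 -0.07973527] a [ 0.51877813 -0.15417389] c [ 0.49379188 -0.02422143] d [ 0.58741604 -0.13711743]
yaw ac -169.11643534858064
[ 0.51168567 -0.18646534]
[0.45321876 0.00243992]
[0.58963852 0.0320682 ]
[ 0.6297798  -0.16309657]
a 35.532486378621535 -68.96029780755062
c 35.378008813107535 63.40040403396173
d -35.110671943546556 -65.2520508738285
boss rel tcp -22.730566290229664 -72.38531080963743
```

Emit:
step_arm:
  targets:
    - [[0,0,0],[-11,-36,0],0]
    - [[0,0,0],[-11,-36,0],0]
    - [[0,0,0],[0,0,36],0]
    - [[0,0,0],[0,0,36],0]
    - [[0,0,0],[0,0,36],0]

```text
time: 3.0
tool_pos: [0.5406, -0.0801, 0.1959]
tcp_rot: [-0.29, 3.125, -0.001]
wrist_force: [1.5, -0.2, -1.3]
width: 0.002
grip_force: 0.0
```

Emit:
step_arm:
  targets:
    - [[0,0,0],[0,0,2],0]
    - [[0,0,0],[0,0,0],0]
    - [[0,0,0],[0,0,0],0]

```text
time: 3.25
tool_pos: [0.5405, -0.0793, 0.1954]
tcp_rot: [-0.295, 3.126, -0.001]
wrist_force: [0.4, -0.8, -0.5]
width: 0.003
grip_force: 0.0
```

Emit:
step_arm:
  targets:
    - [[0,0,0],[0,0,8],0]
    - [[0,0,0],[0,0,7],0]
    - [[0,0,0],[0,0,1],0]
    - [[0,0,0],[0,0,1],0]
    - [[0,0,0],[0,0,1],0]

```text
time: 3.67
tool_pos: [0.5399, -0.0793, 0.1763]
tcp_rot: [-0.297, 3.127, -0.0]
wrist_force: [0.2, 0.4, -0.5]
width: -0.0
grip_force: 0.0
```

Emit:
step_arm:
  targets:
    - [[0,0,0],[0,0,1],0]
    - [[0,0,0],[0,0,1],0]
    - [[0,0,0],[0,0,0.5],0]

```text
time: 3.92
tool_pos: [0.5396, -0.0793, 0.1734]
tcp_rot: [-0.297, 3.127, -0.0]
wrist_force: [-0.3, -0.4, 0.0]
width: 0.001
grip_force: 0.0
```

Emit:
step_arm:
  targets:
    - [[0,0,0],[0,0,1],0]
    - [[0,0,0],[0,0,1],0]
    - [[0,0,0],[0,0,0.5],0]

```text
time: 4.17
tool_pos: [0.5395, -0.0793, 0.1707]
tcp_rot: [0.297, -3.127, -0.0]
wrist_force: [-0.5, 0.2, 1.1]
width: 0.003
grip_force: 0.0
```

Emit:
step_arm:
  targets:
    - [[0,0,0],[0,0,0.7],0]
    - [[0,0,0],[0,0,0.7],0]
    - [[0,0,0],[0,0,0.6],0]

```text
time: 4.42
tool_pos: [0.5396, -0.0793, 0.1688]
tcp_rot: [0.297, -3.127, 0.0]
wrist_force: [-0.6, 0.1, 0.9]
width: 0.004
grip_force: 0.7
```

Emit:
step_arm:
  targets:
    - [[0,0,0],[0,0,0.5],0]
    - [[0,0,0],[0,0,0.5],0]
    - [[0,0,0],[0,0,0.5],0]

```text
time: 4.67
tool_pos: [0.5396, -0.0793, 0.168]
tcp_rot: [0.297, -3.128, 0.0]
wrist_force: [-3.0, 0.2, 5.5]
width: -0.004
grip_force: 2.6
```

Emit:
step_arm:
  targets:
    - [[0,0,0],[0,0,0.7],0]
    - [[0,0,0],[0,0,0.7],0]
    - [[0,0,0],[0,0,0.7],0]

```text
time: 4.92
tool_pos: [0.5397, -0.0793, 0.1659]
tcp_rot: [-0.297, 3.127, -0.0]
wrist_force: [-2.2, -0.3, 6.2]
width: 0.001
grip_force: 2.7
```

Emit:
step_arm:
  targets:
    - [[0,0,0],[0,0,0.5],0]
    - [[0,0,0],[0,0,0.5],0]

```text
time: 5.08
tool_pos: [0.5397, -0.0793, 0.1649]
tcp_rot: [-0.297, 3.127, -0.0]
wrist_force: [-1.9, 0.0, 4.8]
width: -0.006
grip_force: 2.7
```

Emit:
step_arm:
  targets:
    - [[0,0,0],[0,0,0.5],0]
    - [[0,0,0],[0,0,0.5],0]

```text
time: 5.25
tool_pos: [0.5396, -0.0793, 0.1639]
tcp_rot: [-0.297, 3.127, -0.0]
wrist_force: [-1.7, 0.2, 4.8]
width: -0.001
grip_force: 2.7
```

Emit:
step_arm:
  targets:
    - [[0,0,0],[0,0,0.4],0]
    - [[0,0,0],[0,0,0.4],0]

```text
time: 5.42
tool_pos: [0.5396, -0.0793, 0.1631]
tcp_rot: [-0.297, 3.127, -0.0]
wrist_force: [-2.2, -0.3, 5.2]
width: 0.002
grip_force: 2.6
```

Emit:
step_arm:
  targets:
    - [[0,0,0],[0,0,0.4],0]
    - [[0,0,0],[0,0,0.4],0]

```text
time: 5.58
tool_pos: [0.5396, -0.0793, 0.1623]
tcp_rot: [0.297, -3.128, 0.0]
wrist_force: [-2.0, 0.6, 5.4]
width: 0.003
grip_force: 2.6
```

Emit:
step_arm:
  targets:
    - [[0,0,0],[0,0,0.4],0]
    - [[0,0,0],[0,0,0.4],0]

```text
time: 5.75
tool_pos: [0.5396, -0.0793, 0.1615]
tcp_rot: [-0.297, 3.128, -0.0]
wrist_force: [-1.2, 0.4, 5.4]
width: 0.001
grip_force: 2.6
```

Emit:
step_arm:
  targets:
    - [[0,0,0],[0,0,0.4],0]
    - [[0,0,0],[0,0,0.3],0]

```text
time: 5.92
tool_pos: [0.5397, -0.0794, 0.1612]
tcp_rot: [-0.297, 3.128, -0.0]
wrist_force: [-3.9, -0.2, 9.4]
width: 0.004
grip_force: 4.4
```

Emit:
step_arm:
  targets:
    - [[0,0,0],[0,0,0.3],0]
    - [[0,0,0],[0,0,0],0]

```text
time: 6.08
tool_pos: [0.5397, -0.0794, 0.1612]
tcp_rot: [0.297, -3.128, 0.0]
wrist_force: [-5.0, 0.7, 9.1]
width: -0.005
grip_force: 4.6
```

Emit:
step_arm:
  targets:
    - [[0,0,0],[0,0,0.4],0]
    - [[0,0,0],[0,0,0.2],0]
    - [[0,0,0],[0,0,0],0]
    - [[0,0,0],[0,0,0],0]
    - [[0,0,0],[0,0,0],0]

```text
time: 6.5
tool_pos: [0.5397, -0.0793, 0.161]
tcp_rot: [-0.297, 3.127, -0.0]
wrist_force: [-4.9, 0.6, 11.5]
width: -0.004
grip_force: 5.6
```

Emit:
step_arm:
  targets:
    - [[0,0,0],[0,0,-31],0]
    - [[0,0,0],[0,0,-31],0]
    - [[0,0,0],[22.7,-21.7,0],0]
    - [[0,0,0],[22.7,-21.7,0],0]
    - [[0,0,0],[22.6,-21.6,0],0]

```text
time: 6.92
tool_pos: [0.4851, -0.1565, 0.2223]
tcp_rot: [-0.299, 3.125, -0.002]
wrist_force: [0.8, 0.2, 0.0]
width: 0.001
grip_force: 0.0
```

Emit:
step_arm:
  targets:
    - [[0,0,0],[0,0,10],0]
    - [[0,0,0],[0,0,4],0]
    - [[0,0,0],[0,0,4],0]
    - [[0,0,0],[0,0,4],0]
    - [[0,0,0],[0,0,4],0]

```text
time: 7.33
tool_pos: [0.4853, -0.1554, 0.1949]
tcp_rot: [0.299, -3.126, -0.0]
wrist_force: [-3.4, -0.6, 6.4]
width: -0.002
grip_force: 2.9
```

Emit:
step_arm:
  targets:
    - [[0,0,0],[0,0,2],0]
    - [[0,0,0],[0,0,2],0]
    - [[0,0,0],[0,0,2],0]

```text
time: 7.58
tool_pos: [0.4853, -0.1555, 0.1892]
tcp_rot: [0.298, -3.127, -0.0]
wrist_force: [-2.2, 0.2, 1.7]
width: 0.004
grip_force: 1.3
```

Emit:
step_arm:
  targets:
    - [[0,0,0],[0,0,2],0]
    - [[0,0,0],[0,0,2],0]
    - [[0,0,0],[0,0,2],0]

```text
time: 7.83
tool_pos: [0.4855, -0.1559, 0.1832]
tcp_rot: [-0.297, 3.127, -0.0]
wrist_force: [-0.4, -0.4, 1.3]
width: 0.002
grip_force: 0.6
```

Emit:
step_arm:
  targets:
    - [[0,0,0],[0,0,2],0]
    - [[0,0,0],[0,0,2],0]
    - [[0,0,0],[0,0,2],0]
    - [[0,0,0],[0,0,1],0]
    - [[0,0,0],[0,0,1],0]

```text
time: 8.25
tool_pos: [0.485, -0.1559, 0.1751]
tcp_rot: [0.297, -3.127, -0.0]
wrist_force: [-0.9, -0.4, 1.8]
width: -0.0
grip_force: 0.6
```

Emit:
step_arm:
  targets:
    - [[0,0,0],[0,0,1],0]
    - [[0,0,0],[0,0,1],0]
    - [[0,0,0],[0,0,1],0]

```text
time: 8.5
tool_pos: [0.485, -0.1559, 0.1722]
tcp_rot: [0.297, -3.127, 0.0]
wrist_force: [-1.0, 0.2, 2.7]
width: 0.003
grip_force: 1.2
```

Emit:
step_arm:
  targets:
    - [[0,0,0],[0,0,1],0]
    - [[0,0,0],[0,0,1],0]

```text
time: 8.67
tool_pos: [0.4848, -0.1561, 0.1707]
tcp_rot: [0.297, -3.127, 0.0]
wrist_force: [-4.0, 0.1, 7.2]
width: -0.002
grip_force: 3.4
```

Emit:
step_arm:
  targets:
    - [[0,0,0],[0,0,1],0]
    - [[0,0,0],[0,0,1],0]

```text
time: 8.83
tool_pos: [0.4846, -0.1562, 0.1691]
tcp_rot: [0.297, -3.126, 0.0]
wrist_force: [-7.1, -1.8, 11.0]
width: -0.0
grip_force: 4.7
```

Emit:
step_arm:
  targets:
    - [[0,0,0],[0,0,1],0]
    - [[0,0,0],[0,0,1],0]

```text
time: 9.0
tool_pos: [0.4846, -0.1562, 0.1673]
tcp_rot: [0.297, -3.126, 0.0]
wrist_force: [-7.4, -0.3, 10.1]
width: 0.001
grip_force: 5.1
```

Emit:
step_arm:
  targets:
    - [[0,0,0],[0,0,0.8],0]
    - [[0,0,0],[0,0,0.8],0]

```text
time: 9.17
tool_pos: [0.4845, -0.1562, 0.1656]
tcp_rot: [0.297, -3.126, 0.0]
wrist_force: [-6.1, -0.2, 8.6]
width: -0.002
grip_force: 4.3
```

Emit:
step_arm:
  targets:
    - [[0,0,0],[0,0,0.8],0]
    - [[0,0,0],[0,0,0.8],0]

```text
time: 9.33
tool_pos: [0.4845, -0.1561, 0.1636]
tcp_rot: [0.297, -3.126, 0.0]
wrist_force: [-3.3, 0.2, 3.7]
width: -0.003
grip_force: 2.4
```

Emit:
step_arm:
  targets:
    - [[0,0,0],[0,0,0.5],0]
    - [[0,0,0],[0,0,0.5],0]

```text
time: 9.5
tool_pos: [0.4847, -0.1562, 0.1625]
tcp_rot: [0.297, -3.127, 0.001]
wrist_force: [-4.3, -0.9, 7.1]
width: 0.002
grip_force: 3.5
```

Emit:
step_arm:
  targets:
    - [[0,0,0],[0,0,0.5],0]
    - [[0,0,0],[0,0,0.5],0]
    - [[0,0,0],[0,0,0],0]

```text
time: 9.75
tool_pos: [0.4848, -0.1563, 0.162]
tcp_rot: [0.297, -3.127, 0.001]
wrist_force: [-5.1, -0.6, 8.4]
width: -0.0
grip_force: 4.4
```

Emit:
step_arm:
  targets:
    - [[0,0,0],[0,0,0.4],0]
    - [[0,0,0],[0,0,0],0]
    - [[0,0,0],[0,0,0],0]

```text
time: 10.0
tool_pos: [0.4849, -0.1563, 0.1618]
tcp_rot: [0.297, -3.127, 0.001]
wrist_force: [-4.2, -0.3, 10.8]
width: 0.0
grip_force: 5.2
```

Emit:
step_arm:
  targets:
    - [[0,0,0],[0,0,-31],0]
    - [[0,0,0],[0,0,-31],0]
    - [[0,0,0],[-27.2,26,0],0]
    - [[0,0,0],[-27.2,26,0],0]
    - [[0,0,0],[-27.2,26,0],0]

```text
time: 10.42
tool_pos: [0.5517, -0.0635, 0.2237]
tcp_rot: [-0.293, 3.125, -0.001]
wrist_force: [-0.8, -0.6, -0.4]
width: 0.006
grip_force: 0.0
```

Emit:
step_arm:
  targets:
    - [[0,0,0],[-27.2,26,0],0]
    - [[0,0,0],[-27.2,26,0],0]
    - [[0,0,0],[0,0,0],0]
    - [[0,0,0],[0,0,10],0]
    - [[0,0,0],[0,0,3],0]

```text
time: 10.83
tool_pos: [0.5932, -0.0026, 0.2077]
tcp_rot: [0.298, -3.125, 0.0]
wrist_force: [-0.4, 0.3, -1.7]
width: 0.002
grip_force: 0.0
```

Emit:
step_arm:
  targets:
    - [[0,0,0],[0,0,3],0]
    - [[0,0,0],[0,0,3],0]
    - [[0,0,0],[0,0,3],0]
    - [[0,0,0],[0,0,3],0]
    - [[0,0,0],[0,0,3],0]

```text
time: 11.25
tool_pos: [0.5944, -0.0033, 0.1949]
tcp_rot: [-0.295, 3.126, -0.0]
wrist_force: [2.0, 0.4, 3.3]
width: 0.003
grip_force: 2.0
```

Emit:
step_arm:
  targets:
    - [[0,0,0],[0,0,2],0]
    - [[0,0,0],[0,0,2],0]
    - [[0,0,0],[0,0,2],0]
    - [[0,0,0],[0,0,2],0]
    - [[0,0,0],[0,0,2],0]

```text
time: 11.67
tool_pos: [0.5935, -0.0027, 0.1841]
tcp_rot: [0.297, -3.126, -0.0]
wrist_force: [-0.5, -0.7, 0.7]
width: 0.001
grip_force: 0.6
```

Emit:
step_arm:
  targets:
    - [[0,0,0],[0,0,2],0]
    - [[0,0,0],[0,0,2],0]
    - [[0,0,0],[0,0,2],0]
    - [[0,0,0],[0,0,1],0]
    - [[0,0,0],[0,0,1],0]

```text
time: 12.08
tool_pos: [0.5941, -0.0026, 0.1764]
tcp_rot: [0.297, -3.127, -0.0]
wrist_force: [-0.7, 0.8, 1.3]
width: 0.002
grip_force: 0.6
```

Emit:
step_arm:
  targets:
    - [[0,0,0],[0,0,1],0]
    - [[0,0,0],[0,0,1],0]
    - [[0,0,0],[0,0,1],0]

```text
time: 12.33
tool_pos: [0.5943, -0.0027, 0.1738]
tcp_rot: [-0.297, 3.127, -0.0]
wrist_force: [0.6, -0.2, 1.9]
width: 0.001
grip_force: 0.7
```

Emit:
step_arm:
  targets:
    - [[0,0,0],[0,0,1],0]
    - [[0,0,0],[0,0,1],0]

```text
time: 12.5
tool_pos: [0.5943, -0.0027, 0.1717]
tcp_rot: [-0.297, 3.127, -0.0]
wrist_force: [0.6, 0.8, 1.1]
width: -0.001
grip_force: 1.1
```

Emit:
step_arm:
  targets:
    - [[0,0,0],[0,0,1],0]
    - [[0,0,0],[0,0,1],0]
    - [[0,0,0],[0,0,1],0]

```text
time: 12.75
tool_pos: [0.5949, -0.0027, 0.1697]
tcp_rot: [-0.297, 3.126, -0.0]
wrist_force: [0.3, 1.0, 7.4]
width: 0.002
grip_force: 3.6
```

Emit:
step_arm:
  targets:
    - [[0,0,0],[0,0,1],0]
    - [[0,0,0],[0,0,1],0]

```text
time: 12.92
tool_pos: [0.5953, -0.0027, 0.1683]
tcp_rot: [-0.296, 3.125, -0.0]
wrist_force: [-0.2, 1.0, 8.8]
width: 0.001
grip_force: 4.5
```

Emit:
step_arm:
  targets:
    - [[0,0,0],[0,0,0.8],0]
    - [[0,0,0],[0,0,0.8],0]

```text
time: 13.08
tool_pos: [0.5956, -0.0026, 0.167]
tcp_rot: [-0.296, 3.124, -0.0]
wrist_force: [-1.1, 0.5, 8.2]
width: 0.004
grip_force: 4.6
```

Emit:
step_arm:
  targets:
    - [[0,0,0],[0,0,0.8],0]
    - [[0,0,0],[0,0,0.8],0]

```text
time: 13.25
tool_pos: [0.5958, -0.0026, 0.1656]
tcp_rot: [-0.296, 3.123, -0.0]
wrist_force: [1.0, 0.4, 7.7]
width: 0.002
grip_force: 4.1
```

Emit:
step_arm:
  targets:
    - [[0,0,0],[0,0,0.8],0]
    - [[0,0,0],[0,0,0.8],0]

```text
time: 13.42
tool_pos: [0.5959, -0.0025, 0.1637]
tcp_rot: [-0.296, 3.123, -0.0]
wrist_force: [2.4, 1.7, 4.4]
width: 0.002
grip_force: 2.2
```

Emit:
step_arm:
  targets:
    - [[0,0,0],[0,0,0.5],0]
    - [[0,0,0],[0,0,0.5],0]

```text
time: 13.58
tool_pos: [0.5958, -0.0025, 0.1623]
tcp_rot: [-0.296, 3.124, -0.0]
wrist_force: [2.3, 0.6, 7.7]
width: 0.002
grip_force: 3.7
```

Emit:
step_arm:
  targets:
    - [[0,0,0],[0,0,0.5],0]
    - [[0,0,0],[0,0,0.5],0]
    - [[0,0,0],[0,0,0],0]

```text
time: 13.83
tool_pos: [0.5958, -0.0024, 0.1619]
tcp_rot: [-0.296, 3.124, -0.0]
wrist_force: [1.6, 1.6, 9.2]
width: 0.005
grip_force: 4.7
```

Emit:
step_arm:
  targets:
    - [[0,0,0],[0,0,0.4],0]
    - [[0,0,0],[0,0,0],0]
    - [[0,0,0],[0,0,0],0]

```text
time: 14.08
tool_pos: [0.5958, -0.0025, 0.1618]
tcp_rot: [-0.296, 3.124, -0.0]
wrist_force: [0.9, 1.6, 10.9]
width: -0.003
grip_force: 5.4
```

Emit:
step_arm:
  targets:
    - [[0,0,0],[0,0,-31],0]
    - [[0,0,0],[0,0,-31],0]
    - [[0,0,0],[34,0,0],0]
    - [[0,0,0],[34,0,0],0]
    - [[0,0,0],[34,0,0],0]

```text
time: 14.5
tool_pos: [0.4925, -0.022, 0.2211]
tcp_rot: [0.298, -3.126, 0.0]
wrist_force: [0.5, 0.0, 0.1]
width: -0.0
grip_force: 0.0
```

Emit:
step_arm:
  targets:
    - [[0,0,0],[34,0,0],0]
    - [[0,0,0],[0,0,0],0]
    - [[0,0,0],[0,0,10],0]
    - [[0,0,0],[0,0,3],0]
    - [[0,0,0],[0,0,3],0]

```text
time: 14.92
tool_pos: [0.461, -0.0282, 0.2045]
tcp_rot: [0.297, -3.127, -0.0]
wrist_force: [-0.0, 0.6, 0.3]
width: -0.0
grip_force: 0.0
```

Emit:
step_arm:
  targets:
    - [[0,0,0],[0,0,3],0]
    - [[0,0,0],[0,0,3],0]
    - [[0,0,0],[0,0,3],0]
    - [[0,0,0],[0,0,3],0]
    - [[0,0,0],[0,0,3],0]

```text
time: 15.33
tool_pos: [0.4605, -0.0283, 0.1904]
tcp_rot: [0.297, -3.126, 0.0]
wrist_force: [-3.0, -1.1, 3.7]
width: 0.002
grip_force: 1.8
```

Emit:
step_arm:
  targets:
    - [[0,0,0],[0,0,2],0]
    - [[0,0,0],[0,0,2],0]
    - [[0,0,0],[0,0,2],0]
    - [[0,0,0],[0,0,2],0]
    - [[0,0,0],[0,0,2],0]

```text
time: 15.75
tool_pos: [0.4609, -0.0283, 0.1804]
tcp_rot: [-0.297, 3.127, -0.0]
wrist_force: [0.1, 0.2, 1.7]
width: 0.002
grip_force: 0.6
```

Emit:
step_arm:
  targets:
    - [[0,0,0],[0,0,1.5],0]
    - [[0,0,0],[0,0,1.5],0]
    - [[0,0,0],[0,0,1],0]
    - [[0,0,0],[0,0,1],0]

```text
time: 16.08
tool_pos: [0.4606, -0.0283, 0.1754]
tcp_rot: [0.297, -3.127, -0.0]
wrist_force: [-0.1, -0.0, 1.0]
width: -0.004
grip_force: 0.6
```

Emit:
step_arm:
  targets:
    - [[0,0,0],[0,0,1],0]
    - [[0,0,0],[0,0,1],0]
    - [[0,0,0],[0,0,1],0]

```text
time: 16.33
tool_pos: [0.4606, -0.0283, 0.1724]
tcp_rot: [-0.297, 3.128, 0.0]
wrist_force: [-0.6, 0.6, 1.2]
width: -0.002
grip_force: 0.6
```

Emit:
step_arm:
  targets:
    - [[0,0,0],[0,0,1],0]
    - [[0,0,0],[0,0,1],0]

```text
time: 16.5
tool_pos: [0.4605, -0.0283, 0.1706]
tcp_rot: [0.297, -3.127, 0.0]
wrist_force: [-1.5, -0.1, 5.7]
width: -0.003
grip_force: 2.2
```

Emit:
step_arm:
  targets:
    - [[0,0,0],[0,0,1],0]
    - [[0,0,0],[0,0,1],0]

```text
time: 16.67
tool_pos: [0.4604, -0.0283, 0.1689]
tcp_rot: [0.297, -3.127, 0.0]
wrist_force: [-4.7, -0.7, 8.7]
width: 0.002
grip_force: 3.7
```

Emit:
step_arm:
  targets:
    - [[0,0,0],[0,0,1],0]
    - [[0,0,0],[0,0,1],0]

```text
time: 16.83
tool_pos: [0.4601, -0.0284, 0.1671]
tcp_rot: [0.297, -3.126, 0.0]
wrist_force: [-4.7, -1.1, 7.9]
width: 0.002
grip_force: 4.3
```

Emit:
step_arm:
  targets:
    - [[0,0,0],[0,0,0.8],0]
    - [[0,0,0],[0,0,0.8],0]

```text
time: 17.0
tool_pos: [0.46, -0.0284, 0.1654]
tcp_rot: [0.297, -3.126, 0.0]
wrist_force: [-4.6, -1.4, 8.0]
width: -0.001
grip_force: 3.8
```

Emit:
step_arm:
  targets:
    - [[0,0,0],[0,0,0.8],0]
    - [[0,0,0],[0,0,0.8],0]

```text
time: 17.17
tool_pos: [0.4601, -0.0284, 0.1635]
tcp_rot: [0.297, -3.126, 0.0]
wrist_force: [-1.8, -0.6, 4.4]
width: 0.0
grip_force: 2.0
```

Emit:
step_arm:
  targets:
    - [[0,0,0],[0,0,0.5],0]
    - [[0,0,0],[0,0,0.5],0]

```text
time: 17.33
tool_pos: [0.4604, -0.0283, 0.1622]
tcp_rot: [0.297, -3.127, 0.0]
wrist_force: [-2.1, -1.2, 3.8]
width: -0.002
grip_force: 2.1
```

Emit:
step_arm:
  targets:
    - [[0,0,0],[0,0,0.5],0]
    - [[0,0,0],[0,0,0.4],0]
    - [[0,0,0],[0,0,0],0]

```text
time: 17.58
tool_pos: [0.4606, -0.0282, 0.1618]
tcp_rot: [0.297, -3.127, -0.0]
wrist_force: [-4.0, 0.1, 6.8]
width: -0.001
grip_force: 3.5
```

Emit:
step_arm:
  targets:
    - [[0,0,0],[0,0,0.4],0]
    - [[0,0,0],[0,0,0],0]
    - [[0,0,0],[0,0,0],0]

```text
time: 17.83
tool_pos: [0.4606, -0.0283, 0.1616]
tcp_rot: [0.297, -3.127, -0.0]
wrist_force: [-4.1, -0.0, 8.5]
width: -0.003
grip_force: 4.4
```

Emit:
step_arm:
  targets:
    - [[0,0,0],[0,0,-31],0]
    - [[0,0,0],[0,0,-31],0]
    - [[0,0,0],[-27.2,-26,0],0]
    - [[0,0,0],[-27.2,-26,0],0]
    - [[0,0,0],[-27.2,-26,0],0]

```text
time: 18.25
tool_pos: [0.5572, -0.09, 0.2244]
tcp_rot: [-0.298, 3.123, -0.001]
wrist_force: [-0.3, 0.8, 0.5]
width: 0.001
grip_force: 0.0
```

Emit:
step_arm:
  targets:
    - [[0,0,0],[-27.2,-26,0],0]
    - [[0,0,0],[-27.2,-26,0],0]
    - [[0,0,0],[0,0,0],0]
    - [[0,0,0],[0,0,10],0]
    - [[0,0,0],[0,0,3],0]

```text
time: 18.67
tool_pos: [0.6176, -0.13, 0.2074]
tcp_rot: [0.296, -3.125, -0.002]
wrist_force: [-1.0, -0.3, -0.3]
width: -0.002
grip_force: 0.0
```

Emit:
step_arm:
  targets:
    - [[0,0,0],[0,0,3],0]
    - [[0,0,0],[0,0,3],0]
    - [[0,0,0],[0,0,3],0]
    - [[0,0,0],[0,0,3],0]
    - [[0,0,0],[0,0,3],0]

```text
time: 19.08
tool_pos: [0.6184, -0.13, 0.1951]
tcp_rot: [-0.297, 3.127, -0.0]
wrist_force: [-0.4, 0.2, -0.4]
width: 0.002
grip_force: 0.0
```

Emit:
step_arm:
  targets:
    - [[0,0,0],[0,0,2],0]
    - [[0,0,0],[0,0,2],0]
    - [[0,0,0],[0,0,2],0]
    - [[0,0,0],[0,0,2],0]
    - [[0,0,0],[0,0,2],0]

```text
time: 19.5
tool_pos: [0.6187, -0.1305, 0.1851]
tcp_rot: [-0.297, 3.127, -0.0]
wrist_force: [0.1, 0.2, 1.2]
width: 0.001
grip_force: 0.6
```

Emit:
step_arm:
  targets:
    - [[0,0,0],[0,0,2],0]
    - [[0,0,0],[0,0,2],0]
    - [[0,0,0],[0,0,2],0]
    - [[0,0,0],[0,0,1],0]
    - [[0,0,0],[0,0,1],0]

```text
time: 19.92
tool_pos: [0.6186, -0.1304, 0.1768]
tcp_rot: [0.297, -3.127, -0.0]
wrist_force: [0.4, 1.2, 2.4]
width: -0.003
grip_force: 0.6
```

Emit:
step_arm:
  targets:
    - [[0,0,0],[0,0,1],0]
    - [[0,0,0],[0,0,1],0]
    - [[0,0,0],[0,0,1],0]

```text
time: 20.17
tool_pos: [0.6187, -0.1304, 0.174]
tcp_rot: [-0.297, 3.127, -0.0]
wrist_force: [0.5, 0.5, 1.5]
width: -0.002
grip_force: 0.7
```

Emit:
step_arm:
  targets:
    - [[0,0,0],[0,0,1],0]
    - [[0,0,0],[0,0,1],0]

```text
time: 20.33
tool_pos: [0.6188, -0.1304, 0.172]
tcp_rot: [-0.297, 3.127, -0.0]
wrist_force: [0.6, 0.3, 1.5]
width: 0.001
grip_force: 0.7
```

Emit:
step_arm:
  targets:
    - [[0,0,0],[0,0,1],0]
    - [[0,0,0],[0,0,1],0]
    - [[0,0,0],[0,0,1],0]

```text
time: 20.58
tool_pos: [0.6192, -0.1303, 0.1696]
tcp_rot: [-0.297, 3.126, -0.0]
wrist_force: [0.3, 0.2, 6.2]
width: -0.004
grip_force: 2.8
```

Emit:
step_arm:
  targets:
    - [[0,0,0],[0,0,1],0]
    - [[0,0,0],[0,0,1],0]

```text
time: 20.75
tool_pos: [0.6194, -0.1303, 0.1683]
tcp_rot: [-0.296, 3.125, -0.0]
wrist_force: [0.1, 1.4, 7.9]
width: -0.003
grip_force: 3.9
```

Emit:
step_arm:
  targets:
    - [[0,0,0],[0,0,0.8],0]
    - [[0,0,0],[0,0,0.8],0]

```text
time: 20.92
tool_pos: [0.6197, -0.1303, 0.1672]
tcp_rot: [-0.296, 3.125, -0.001]
wrist_force: [-0.2, 2.4, 8.9]
width: 0.0
grip_force: 4.3
```

Emit:
step_arm:
  targets:
    - [[0,0,0],[0,0,0.8],0]
    - [[0,0,0],[0,0,0.8],0]

```text
time: 21.08
tool_pos: [0.62, -0.1302, 0.1658]
tcp_rot: [-0.296, 3.124, -0.001]
wrist_force: [0.6, 2.4, 7.6]
width: -0.003
grip_force: 4.0
```

Emit:
step_arm:
  targets:
    - [[0,0,0],[0,0,0.8],0]
    - [[0,0,0],[0,0,0.6],0]

```text
time: 21.25
tool_pos: [0.6201, -0.1302, 0.1641]
tcp_rot: [-0.296, 3.124, -0.001]
wrist_force: [1.8, 2.2, 6.2]
width: -0.005
grip_force: 2.7
```

Emit:
step_arm:
  targets:
    - [[0,0,0],[0,0,0.6],0]
    - [[0,0,0],[0,0,0.6],0]

```text
time: 21.42
tool_pos: [0.6197, -0.1304, 0.1621]
tcp_rot: [-0.297, 3.125, -0.001]
wrist_force: [3.2, 0.5, 6.3]
width: 0.0
grip_force: 3.2
```

Emit:
step_arm:
  targets:
    - [[0,0,0],[0,0,0.5],0]
    - [[0,0,0],[0,0,0.4],0]
    - [[0,0,0],[0,0,0],0]

```text
time: 21.67
tool_pos: [0.6197, -0.1304, 0.1618]
tcp_rot: [-0.296, 3.125, -0.001]
wrist_force: [0.7, -0.0, 7.6]
width: 0.002
grip_force: 4.1
```

Emit:
step_arm:
  targets:
    - [[0,0,0],[0,0,0.4],0]
    - [[0,0,0],[0,0,0],0]
    - [[0,0,0],[0,0,0],0]

```text
time: 21.92
tool_pos: [0.6197, -0.1304, 0.1617]
tcp_rot: [-0.296, 3.125, -0.001]
wrist_force: [1.0, 1.6, 10.5]
width: -0.002
grip_force: 4.8
```

Now I'll retract and back off to look.

Emit:
step_arm:
  targets:
    - [[0,0,0],[0,0,-35],0]
    - [[0,0,0],[0,0,-35],0]
    - [[0,0,0],[0,0,-35],0]
    - [[0,0,0],[0,0,-35],0]
    - [[0,0,0],[0,0,0],0]

```text
time: 22.33
tool_pos: [0.6213, -0.1313, 0.3081]
tcp_rot: [-0.296, 3.117, -0.007]
wrist_force: [1.4, 0.1, 1.7]
width: 0.003
grip_force: 0.0
```

Run:
```python
from h import *
a=read_camera("side")[200:310,260:390,::-1];b=read_camera("wrist")[:,:,::-1]
a=cv2.resize(a,None,fx=4,fy=4,interpolation=cv2.INTER_CUBIC)[:440,:520]
b=b[:440,:280]
cv2.imwrite("pics/end.png",np.hstack([a,b]))
print(read_state()["wrist_force"],read_state()["tool_pos"])
```

```text
[-0.05641267 -0.66941711  0.0246461 ] [ 0.61891666 -0.1307146   0.30143557]
```

View pics/end.png

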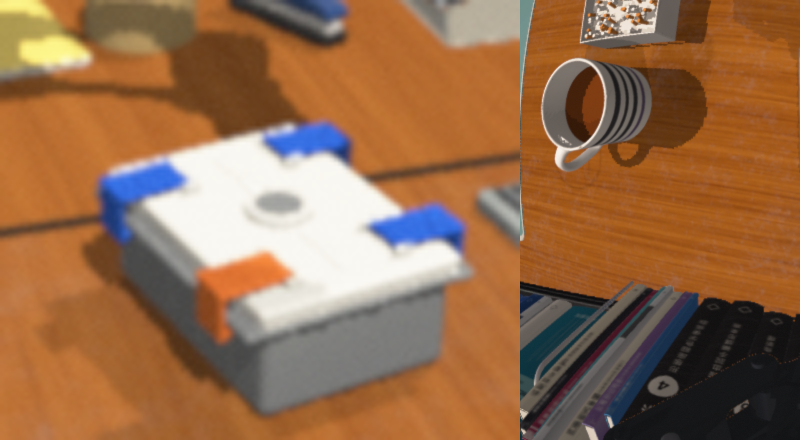

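The side crop shows all four clips flat over the rim: orange at (245,290) and blue at (145,190), (305,140) and (420,230). The lid is home and the arm is clear of the box.

```bash
python3 -c "
from workcell import *
print(finish_job())"
```

```text
the job is handed in; nothing more can be done
None
```

I pressed the lid home and snapped the clips shut in the order orange, diagonal blue, then the last two. Wrist-force readings peaked at about 13 N, the final picture shows all four clips flat, and I handed the job in at about 22 s; no verdict came back.

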